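# Close the slip roll and hold the pinch on the fourth click

### The arm

A 6-joint arm with a two-finger parallel gripper is mounted at the origin on the work surface. World frame = base frame: x ahead of the robot, y to its left, z up, the work surface at z = 0. Lengths are in mm, angles in rad, forces in N, time in s.
With the tool pointing down it reaches from about 275 to 1000 mm from the base axis. Payload 8.4 kg.
Tool frame: the origin (TCP) lies at the very end of the fingers, on their centre line; the grasp point (between the pads) lies 19 mm behind it; z points along the fingers, y is the line along which they close (so a half turn about z gives the same grasp; the last joint's range is limited). The gripper opens to 85 mm and grips with 20 to 120 N. Pads are 22 mm wide; open, the fingers measure 114 mm over their backs; the gripper's body (76 mm by 85 mm) begins 54 mm behind the grasp point. The pads swing forward as they close: fully open they stand 13 mm farther back than shut.
Start: joints at [1.222, 0.353, 1.633, -0, 1.155, -0.002], TCP at [212.43, 587.794, 231.281] pointing down, gripper open.
Joint ranges: [-2.63, 2.63], [-0.92, 2.1], [0.06, 2.66], [-1.3, 4.44], [0, 2.69], [-3.02, 3.02]. Speed limits (rad/s): [2.22, 2.22, 2.79, 3.14, 3.14, 3.14].

### API

Orientations are given as [roll, pitch, yaw] about the fixed x, y, z axes, in that order (R = Rz(yaw) Ry(pitch) Rx(roll)).
In Python, from rig import sensors, grab_frame, camera_params, order gives the robot as it stands. The module is installed in compiled form; this text tells all that it offers.
- The arm moves only by the tool move_arm, never from a script. Its argument "motion" is a list of rows, each a list of 7 numbers: the turn, a rotation vector about the tool's x, y, z in shares of 4 rad (1.0 is 4 rad), then the shift along the tool's x, y, z in normalised numbers (1 is 0.6 m), then the finger opening in m, from 0 to 0.0854. A call has 1 to 8 rows; each row is the pose to reach, as a shift and turn from the pose commanded when the call began, along the tool's axes at that moment; what a row does not reach only later rows make up. A row lasts 1/8 s, in which the tool goes at most 62.5 mm and 10.7 degrees, less where a joint would pass 70% of its speed; a pose out of reach is approached as far as the arm can. Shift and turn numbers lie between -1 and 1, and a call with a number outside is refused. A call with a gripper value outside its range is refused whole. The fingers move at their own pace and stop on an object; "grip_force" is the grip in N (left out, the last holds). Time passes only in rows, so rows that repeat a pose let the fingers close. It gives the time, the measured TCP pose, the force, the opening and the grip force at its end, in the units of the state.
- sensors.sense(): the state, without advancing time (a new reading comes with each control period).
- grab_frame(name): name is "side" or "top"; returns (picture, depth): 384x512x3 uint8, red, green, blue; 384x512 float32, mm along the optical axis (not along the pixel's ray), 0 where there is no reading.
- camera_params(name): a dict with "camera_matrix" (3x3 intrinsics, pixels), "world_from_camera" (4x4, takes a point from camera to world coordinates). Camera axes: x right, y down, z forward; pixel columns grow to the right and rows downward; lengths in mm; the calibration is good to about 2 mm. A picture is of the moment at which its call begins. camera_params takes no time and is no camera call.
- order.sign_off(): hands the job in; it is judged then, once.
The state is a dict: "clock": time; "qpos": joint angles; "qvel": joint speeds; "joint_efforts": joint torques, N m; "eef_pos": TCP position; "tcp_rot": TCP orientation; "contact_force": force on the tool from outside, world axes, zero at the start; "wrist_torque": the same for the moment, N m; "opening": opening from 0.0 (shut) to 1.0 (fully open); "grasp_force": force on a finger pad.
Only numpy, scipy, OpenCV 4.12 (cv2) and the standard library are available. Lean on these libraries where they do the work, as an engineer would, in place of code of your own. Each camera call takes 0.05 s, during which the arm holds its last target. There are 200 camera calls.

### The job

Get the bench slip roll ready to bend the copper sheet: swing the keeper bar shut over the top roll's bearing until it snaps home past its catch, and only then draw the pinch lever towards the front of the machine, four clicks from rest and never on to a fifth. The lever springs back when let go, so the program finishes while the gripper is still holding it on the fourth click. Leave the other things on the bench where they are.

Things in the scene. Friction and masses are not known exactly. Their poses are not given: they have to be found in the camera images.
- slip_roll: Bench slip roll (three-roll sheet bender) fixed to the bench. Origin on the bench under the top roll's middle; x from its front (sheet side, facing the robot) to its back, y left along the rolls. Bed plate x -75 to 150, y +-200 mm; two blue-green cast frames 130 x 26 mm at y +-140, tops 160 mm above the bench. Only keeper, lever and click quadrant come near or above that height.
- sheet_front (a point): Middle of the front edge of the copper sheet, 180 mm wide, that waits level in the machine 112 mm above the bench on an infeed table 220 mm wide (fixed).
- keeper (a joint): Keeper: steel bar 118 x 20 x 8 mm on the right (-y) frame, swings level about an upright stud. 0 = shut: bar points to the machine's front (-x) over the brass bearing, against a stop. Grows to 1.75 rad as it opens outwards, to -y (counter-clockwise from above); starts at 0.7 to 1.4. Swings freely (0.5 N) and stays where left.
- keeper_catch (a point): Spring ball in the frame's top under the shut bar. From 0.18 down to 0.085 rad it resists the closing keeper with up to about 6 N at the knob; past that the keeper snaps to 0 and stays shut.
- keeper_pivot (a point): Axis of the keeper's stud, at half the bar's thickness (168 mm above the bench); 45 mm behind the slip roll's origin, over the right-hand frame.
- keeper_knob (a point): Centre of the keeper's upright orange round knob, 18 mm dia., 40 mm tall, standing on the bar 85 mm from the pivot; this point is 194 mm above the bench, the knob's top 212, its foot (the bar's top) 172.
- pinch_lever (a joint): Pinch lever with red ball, left (+y) of the machine, on a shaft along the machine's y. 0 = at rest on its stop, leaning 0.419 rad (24 degrees) from upright to the machine's back; grows as the ball is drawn over the top to the front (-x), up to 1.257. Clicks every 0.2094 rad (12 degrees, 27 mm at the ball): the fourth seats at 0.838, a fifth begins past 0.942. Lifts the pinch roll 1 mm a click.
- click_quadrant (a point): Middle of the fixed toothed steel quadrant that the lever's spring pin rides on. Pull at the ball along its path: about 10 N just past a notch, falling evenly to 2 N just before the next, then jumping back to 10 N as the pin seats: that is the click. The return spring beats the pin: let go anywhere, the lever flies back to 0.
- lever_pivot (a point): The pinch lever's pivot axis (along the machine's y), in the plane in which the ball moves: 20 mm in front of the slip roll's origin, 205 mm to its left, 100 mm above the bench.
- lever_knob (a point): Centre of the pinch lever's red ball, 32 mm dia., 130 mm from lever_pivot; 219 mm above the bench at rest and again on the fourth click, 230 when upright. Under it the lever is a 10 mm rod for 10 mm, then a bar 16 mm (x) by 8 mm. Best taken from above with one finger behind the ball and one before it: pinched only from the sides, along y, it creeps out of the pads.
- mallet: Wooden mallet lying on the bench, head 52 mm dia. x 85, handle 190 mm, 52 mm high. Bystander; origin underneath, x from handle to head.
- copper_bowl: Copper bowl, 110 mm across, 45 mm high. Bystander; origin at the middle of its underside.
- flux_jar: Amber glass jar with black lid, 58 mm dia., 70 mm high. Bystander; origin at the middle of its underside.
- brass_cup: Brass cup, 68 mm across, 75 mm high, standing in front of the slip roll's right end. Bystander; origin at the middle of its underside.
- oil_can: Blue can, 60 mm dia., 85 mm high. Bystander; origin at the middle of its underside.
- pliers: Pliers with yellow handles lying in front of the slip roll's left end, 190 x 55 mm, 14 mm high. Bystander; origin near the joint, x towards the jaws.

How it is judged:
By the outcome, as a careful person would: the job done as asked, in the order asked, and still so for the second after the job is handed in, while the arm keeps its last pose, push and grip.
It also fails if it takes over 61 s, if anything falls off the work surface, if the arm or the gripper's body presses on something with over 40 N, if the wrist force passes 120 N, or if a joint passes its speed limit or range.

## Working session

There is one attempt and no reset: what is moved stays moved. The work goes in short steps, Python scripts to look and compute and a tool call to move; the robot and the scene stay as the last step left them, time stands still between calls to the robot, and variables do not carry over. Pictures are saved under pics/ and viewed, at most 10 in all, crops included, and the job is handed in when it is done.

Besides the shell and the picture viewer there is one more tool, called after "Call:" as name([rows], argument=value, ...), one row to a line, values as JSON. move_arm: Moves the arm, as the interface text tells. Its arguments: {"type":"object","properties":{"motion":{"type":"array","items":{"type":"array","items":{"type":"number"}}},"grip_force":{"type":"number"}},"required":["motion"]}

```bash
mkdir -p pics; cat > h.py <<'E'
import numpy as np, cv2
from rig import sensors, grab_frame, camera_params, order
def ray(name,u,v):
    p=camera_params(name);K=np.array(p["camera_matrix"]);T=np.array(p["world_from_camera"])
    d=T[:3,:3]@np.linalg.solve(K,[u,v,1.]);return T[:3,3],d
def onplane(name,u,v,z):
    o,d=ray(name,u,v);return o+d*(z-o[2])/d[2]
def cloud(name,depth):
    p=camera_params(name);K=np.array(p["camera_matrix"]);T=np.array(p["world_from_camera"])
    v,u=np.mgrid[:depth.shape[0],:depth.shape[1]]
    P=np.stack([(u-K[0,2])/K[0,0]*depth,(v-K[1,2])/K[1,1]*depth,depth],-1)
    return P@T[:3,:3].T+T[:3,3]
E
python3 - <<'E'
from h import *
for n in("side","top"):
    im,d=grab_frame(n);np.savez(n+"0.npz",im=im,d=d)
    cv2.imwrite(f"pics/{n}0.png",cv2.resize(im[...,::-1],(768,576)))
    T=np.array(camera_params(n)["world_from_camera"]);print(n,T.round(2).tolist())
s=sensors.sense();print(s)
E
```

```text
side [[0.99, -0.07, 0.07, 387.68], [-0.1, -0.67, 0.74, -1050.72], [-0.01, -0.74, -0.67, 1174.46], [0.0, 0.0, 0.0, 1.0]]
top [[0.0, -0.99, 0.16, 289.87], [-1.0, -0.0, -0.0, 49.16], [0.0, -0.16, -0.99, 1564.26], [0.0, 0.0, 0.0, 1.0]]
{'clock': 0.1, 'qpos': array([ 1.22161368e+00,  3.53577306e-01,  1.63403411e+00,  2.56474958e-06,
        1.15519813e+00, -2.41359923e-03]), 'qvel': array([ 0.00023036, -0.00247467, -0.00142536, -0.0013801 ,  0.00160069,
       -0.00224142]), 'joint_efforts': array([ 1.59541737e-04, -6.06361985e+01, -3.42822897e+01, -2.49984362e-05,
        3.99434750e-03, -4.96746725e-05]), 'eef_pos': array([212.27957832, 587.40811343, 230.6487178 ]), 'tcp_rot': array([-3.14037577e+00, -5.28224292e-06,  2.79482256e+00]), 'contact_force': array([-0.07534528, -0.28004252,  0.93110732]), 'wrist_torque': array([-0.01124291,  0.0043803 , -0.02701673]), 'grasp_force': 0.0, 'opening': 0.9992820224665577}
```

View pics/top0.png

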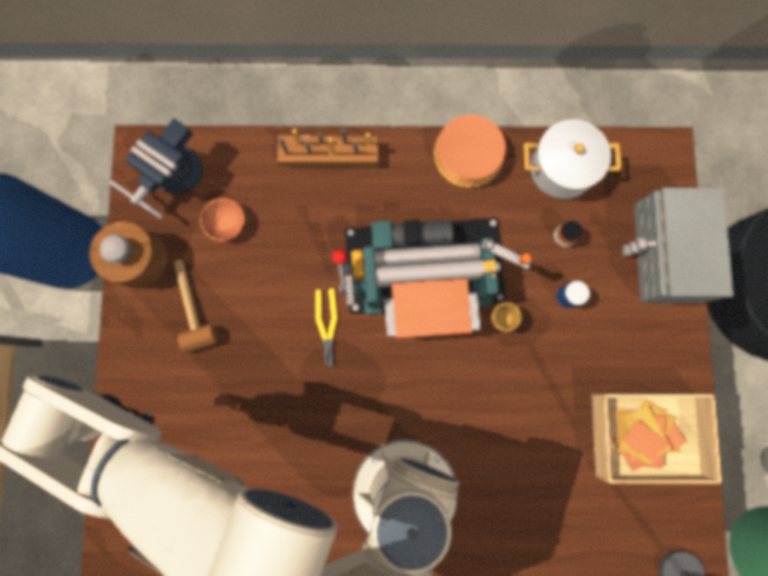

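View pics/side0.png

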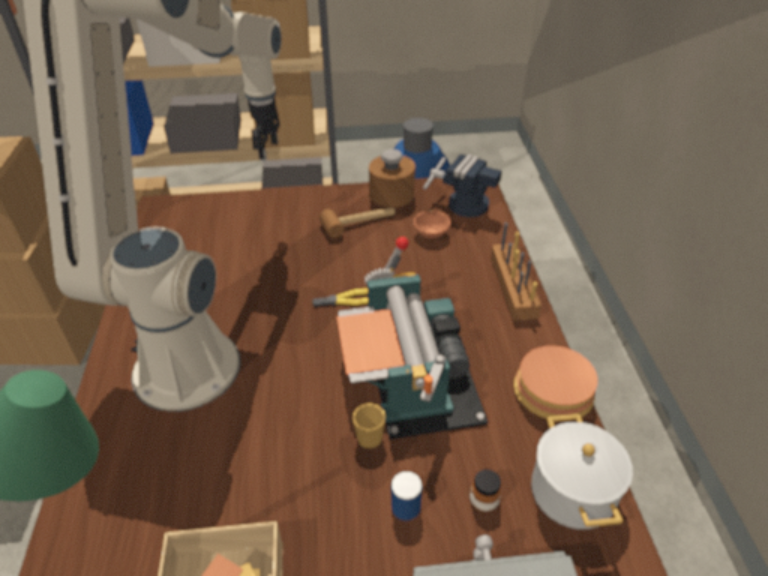

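The top view, at the enlarged scale, shows the red ball at about (339,257), the orange keeper knob at (525,258) and the stud near (488,245). The keeper is open to the right. The copper sheet runs from (390,282) to (478,335), and the brass cup is at (507,318). In the side view the ball is at (402,243) and the knob at (428,382).

```bash
cat > m.py <<'E'
from h import *
def blob(im,kind,box):
    hsv=cv2.cvtColor(im,cv2.COLOR_RGB2HSV);H,S,V=[hsv[...,i].astype(int) for i in range(3)]
    if kind=="red": m=((H<5)|(H>172))&(S>170)&(V>90)
    else: m=(H>=5)&(H<16)&(S>170)&(V>150)
    z=np.zeros(m.shape,np.uint8);x0,y0,x1,y1=box;z[y0:y1,x0:x1]=m[y0:y1,x0:x1]
    n,l,st,c=cv2.connectedComponentsWithStats(z)
    i=1+np.argmax(st[1:,4]) if n>1 else 0
    return c[i],st[i],l==i
def tri(a,b):
    (o1,d1),(o2,d2)=ray("top",*a),ray("side",*b)
    t=np.linalg.lstsq(np.c_[d1,-d2],o2-o1,rcond=None)[0]
    p,q=o1+d1*t[0],o2+d2*t[1];return (p+q)/2,np.linalg.norm(p-q)
E
python3 - <<'E'
from m import *
t=np.load("top0.npz");s=np.load("side0.npz")
r1=blob(t["im"],"red",(215,160,240,185));r2=blob(s["im"],"red",(255,150,280,175))
k1=blob(t["im"],"or",(338,160,365,185));k2=blob(s["im"],"or",(275,243,295,270))
for a in(r1,r2,k1,k2):print(a[0],a[1])
print("ball tri",tri(r1[0],r2[0]),"top@219",onplane("top",*r1[0],219),"side@219",onplane("side",*r2[0],219))
print("knob tri",tri(k1[0],k2[0]),"top@208",onplane("top",*k1[0],208),"side@194",onplane("side",*k2[0],194))
c,st,m=blob(t["im"],"or",(240,180,330,230));print("sheet",c,st)
P=cloud("top",t["d"])
print("sheet z",np.median(P[m][:,2]),"mean",np.median(P[m],0))
uv=np.argwhere(m)[:,::-1].astype(np.float32)
w=np.array([onplane("top",u,v,112)[:2] for u,v in uv],np.float32)
print(cv2.minAreaRect(w),cv2.boxPoints(cv2.minAreaRect(w)).tolist())
# frames' tops
Z=P[...,2];mm=(abs(Z-160)<6);q=P[mm];q=q[(q[:,0]>400)&(q[:,0]<800)&(abs(q[:,1])<350)]
for sgn in(1,-1):
    g=q[(q[:,1]>0) if sgn>0 else (q[:,1]<0)]
    print(len(g),g.mean(0) if len(g) else 0, g.min(0),g.max(0))
for nm,z,b in(("top",t,(215,140,370,240)),("side",s,(200,140,340,300))):
    x0,y0,x1,y1=b;cv2.imwrite(f"pics/{nm}c.png",cv2.resize(z["im"][y0:y1,x0:x1,::-1],None,fx=3.7 if nm=="side" else 5,fy=3.7 if nm=="side" else 5,interpolation=cv2.INTER_CUBIC))
E
```

```text
[225.66666667 170.65333333] [221 166  10  10  75]
[267.76470588 161.47058824] [264 158   8   8  51]
[350.47058824 171.08823529] [348 168   7   7  34]
[284.66666667 256.72222222] [283 254   4   7  18]
ball tri (array([547.26897758, 151.11333467, 222.24983325]), np.float64(1.225354722350452)) top@219 [548.51756074 151.38198413 219.        ] side@219 [547.19072353 155.05459831 219.        ]
knob tri (array([ 548.42951608, -272.67194363,  196.25703347]), np.float64(6.544574032466553)) top@208 [ 549.51170591 -269.95338088  208.        ] side@194 [ 545.48064873 -271.44486538  194.        ]
sheet [255.5 191.5] [     0      0    512    384 196608]
sheet z -0.31919680759403946 mean [ 5.11976213e+02  4.91914500e+01 -3.19196808e-01]Traceback (most recent call last):
  File "<stdin>", line 12, in <module>
  File "h.py", line 7, in onplane
    o,d=ray(name,u,v);return o+d*(z-o[2])/d[2]
        ~~~^^^^^^^^^^
  File "h.py", line 4, in ray
    p=camera_params(name);K=np.array(p["camera_matrix"]);T=np.array(p["world_from_camera"])
ValueError: time passes only in moves, steps and waits
```

```bash
sed -i 's/^def ray/from functools import lru_cache\ncamera_params=lru_cache(camera_params)\ndef ray/' h.py
python3 - <<'E'
from m import *
t=np.load("top0.npz");s=np.load("side0.npz")
hsv=cv2.cvtColor(t["im"],cv2.COLOR_RGB2HSV);print("sheet hsv",hsv[205,288])
h=hsv.astype(int);c=h[205,288];m=(abs(h-c)<[6,45,50]).all(-1);m[:180]=0;m[230:]=0;m[:,:240]=0;m[:,330:]=0
P=cloud("top",t["d"]);print("n",m.sum(),"med",np.median(P[m],0))
f=lambda uv,z:np.array([onplane("top",u,v,z)[:2] for u,v in uv],np.float32)
w=f(np.argwhere(m)[:,::-1],112)
R=cv2.minAreaRect(w);print(R,cv2.boxPoints(R).round(1).tolist())
Z=P[...,2];Q=P[(abs(Z-160)<6)];Q=Q[(Q[:,0]>400)&(Q[:,0]<700)]
for lo,hi in((0,170),(-260,-60)):
    g=Q[(Q[:,1]>lo)&(Q[:,1]<hi)];print("frame",len(g),g.mean(0),g.min(0),g.max(0))
for nm,z,b in(("top",t,(215,140,370,240)),):
    x0,y0,x1,y1=b;cv2.imwrite(f"pics/{nm}c.png",cv2.resize(z["im"][y0:y1,x0:x1,::-1],None,fx=5,fy=5,interpolation=cv2.INTER_CUBIC))
E
```

```text
sheet hsv [ 11 151 245]
n 1792 med [444.25363889 -61.23036587 112.42336711]
((445.64013671875, -62.87278747558594), (129.53273010253906, 179.02536010742188), 4.399731636047363) [[374.20001220703125, 21.399999618530273], [387.8999938964844, -157.10000610351562], [517.0999755859375, -147.1999969482422], [503.29998779296875, 31.299999237060547]]
frame 299 [519.46248413  86.2611767  159.83890393] [456.04366713   4.17003238 154.07405318] [583.95863491 154.37963203 165.96591421]
frame 220 [ 528.36119948 -177.05160604  159.1880475 ] [ 477.39941862 -222.80218056  154.02939051] [606.17636773 -62.15718927 165.98604887]
```

View pics/topc.png

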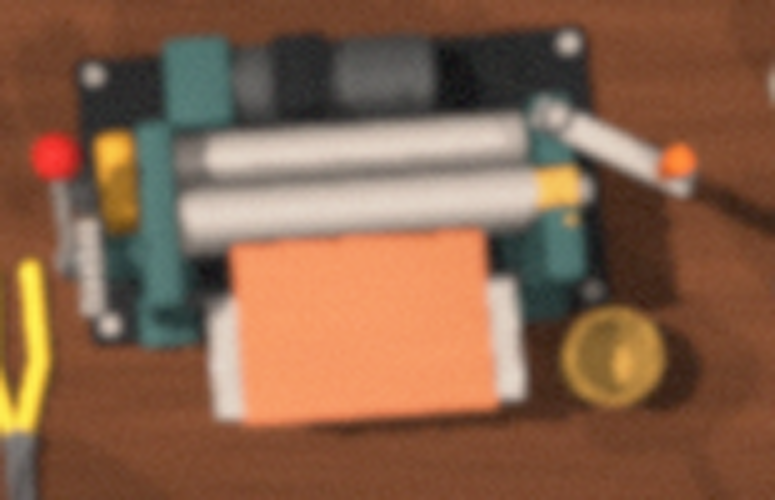

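The crop shows the red ball at (55,157), the stud at (552,112) and the knob at (678,160). From the sheet's edges the machine's yaw is about 0.077 rad. That puts the origin near (531,-55), the keeper pivot near (587,-192) and the keeper at about 1.05 rad. The distance from knob to pivot comes out at 87 mm against the 85 given, so the fit is good.

```bash
cat > p.py <<'E'
from m import *
from scipy.spatial.transform import Rotation as Ro
def rot(yaw): return Ro.from_euler("xyz",[np.pi,0,yaw])
YAW=.077;O=np.array([531,-55.5]);M=np.array([[np.cos(YAW),-np.sin(YAW)],[np.sin(YAW),np.cos(YAW)]])
KP=O+M@[45,-140]
def kn(th,z=181,r=85,op=.045): # tool pose on the keeper knob
    x,y=KP+M@[-r*np.cos(th),-r*np.sin(th)];return (x,y,z,YAW+th,op)
def plan(start,wps,vmax=45.,wmax=.14):
    """start (x,y,z,yaw) commanded; wps (x,y,z,yaw,op). prints calls of 8 rows"""
    rows=[];a=np.array(start,float)
    for w in wps:
        b=np.array(w[:4],float);n=int(max(1,np.ceil(np.linalg.norm(b[:3]-a[:3])/vmax),np.ceil(abs(b[3]-a[3])/wmax)))
        rows+=[(a+(b-a)*i/n,w[4]) for i in range(1,n+1)];a=b
    s=np.array(start,float)
    for i in range(0,len(rows),8):
        R0=rot(s[3]);out=[]
        for q,op in rows[i:i+8]:
            rv=(R0.inv()*rot(q[3])).as_rotvec();sh=R0.inv().apply(q[:3]-s[:3])/1000
            out.append([round(float(x),4) for x in (*rv,*sh,op)])
        s=rows[min(i+7,len(rows)-1)][0];print("[",",\n ".join(map(str,out)),"]  ->",s.round(3).tolist())
E
python3 - <<'E'
from p import *
t=np.load("top0.npz")
print("KP",KP,"img",onplane("top",325.4,162.4,178))
plan((212.43,587.794,231.281,2.795),[(270,500,290,2.6,.06),(*kn(1.05)[:2],290,1.127,.06)])
E
```

```text
KP [ 586.63601412 -191.623598  ] img [ 585.85204639 -191.03062639  178.        ]
[ [0.0, -0.0, 0.065, -0.028, -0.021, -0.0196, 0.06],
 [0.0, -0.0, 0.13, -0.056, -0.042, -0.0391, 0.06],
 [0.0, -0.0, 0.195, -0.084, -0.063, -0.0587, 0.06],
 [-0.0, -0.0, 0.2725, -0.1116, -0.096, -0.0587, 0.06],
 [-0.0, -0.0, 0.3501, -0.1392, -0.1291, -0.0587, 0.06],
 [0.0, -0.0, 0.4276, -0.1668, -0.1621, -0.0587, 0.06],
 [-0.0, -0.0, 0.5051, -0.1944, -0.1951, -0.0587, 0.06],
 [-0.0, -0.0, 0.5826, -0.222, -0.2282, -0.0587, 0.06] ]  -> [343.721, 297.792, 290.0, 2.212]
[ [0.0, -0.0, 0.0775, -0.0412, -0.0124, -0.0, 0.06],
 [0.0, -0.0, 0.1551, -0.0824, -0.0248, -0.0, 0.06],
 [-0.0, -0.0, 0.2326, -0.1237, -0.0372, -0.0, 0.06],
 [-0.0, -0.0, 0.3101, -0.1649, -0.0496, -0.0, 0.06],
 [-0.0, -0.0, 0.3876, -0.2061, -0.062, -0.0, 0.06],
 [-0.0, -0.0, 0.4652, -0.2473, -0.0743, -0.0, 0.06],
 [-0.0, -0.0, 0.5427, -0.2886, -0.0867, -0.0, 0.06],
 [-0.0, -0.0, 0.6202, -0.3298, -0.0991, -0.0, 0.06] ]  -> [461.674, -25.74, 290.0, 1.592]
[ [0.0, -0.0, 0.0775, -0.0407, 0.0139, 0.0, 0.06],
 [-0.0, -0.0, 0.1551, -0.0815, 0.0278, 0.0, 0.06],
 [0.0, -0.0, 0.2326, -0.1222, 0.0416, 0.0, 0.06],
 [0.0, -0.0, 0.3101, -0.163, 0.0555, 0.0, 0.06],
 [0.0, -0.0, 0.3876, -0.2037, 0.0694, 0.0, 0.06],
 [0.0, -0.0, 0.4652, -0.2445, 0.0833, 0.0, 0.06] ]  -> [550.139, -268.389, 290.0, 1.127]
```

Units first: shifts go in shares of 0.6 m and turns go in shares of 4 rad. So -0.228 m / 0.6 = -0.38, -0.222 m / 0.6 = -0.37, 0.583 rad / 4 = 0.1458.

Call:
move_arm([
  [0,0,0.0163,-0.0467,-0.035,-0.0333,0.06],
  [0,0,0.0325,-0.0933,-0.07,-0.065,0.06],
  [0,0,0.0488,-0.14,-0.105,-0.0983,0.06],
  [0,0,0.068,-0.1867,-0.16,-0.0983,0.06],
  [0,0,0.0875,-0.2317,-0.215,-0.0983,0.06],
  [0,0,0.107,-0.2783,-0.27,-0.0983,0.06],
  [0,0,0.1263,-0.3233,-0.325,-0.0983,0.06],
  [0,0,0.1458,-0.37,-0.38,-0.0983,0.06],
], grip_force=20)

```text
clock: 1.1
eef_pos: [343.8, 296.5, 290.1]
tcp_rot: [-3.141, 0.0, 2.21]
contact_force: [0.7, 0.7, -0.7]
opening: 0.699
grasp_force: 0.0
```

In the tool's units: -0.33 m / 0.6 = -0.55, -0.289 m / 0.6 = -0.4817, 0.62 rad / 4 = 0.155.

Call:
move_arm([
  [0,0,0.0195,-0.0683,-0.02,0,0.06],
  [0,0,0.0388,-0.1367,-0.0417,0,0.06],
  [0,0,0.0583,-0.2067,-0.0617,0,0.06],
  [0,0,0.0775,-0.275,-0.0833,0,0.06],
  [0,0,0.097,-0.3433,-0.1033,0,0.06],
  [0,0,0.1163,-0.4117,-0.1233,0,0.06],
  [0,0,0.1358,-0.4817,-0.145,0,0.06],
  [0,0,0.155,-0.55,-0.165,0,0.06],
])

```text
clock: 2.1
eef_pos: [461.8, -27.3, 290.2]
tcp_rot: [-3.141, -0.0, 1.589]
contact_force: [1.2, 0.7, 0.2]
opening: 0.702
grasp_force: 0.0
```

In the tool's units: -0.245 m / 0.6 = -0.4083, -0.204 m / 0.6 = -0.34, 0.465 rad / 4 = 0.1163.

Call:
move_arm([
  [0,0,0.0195,-0.0683,0.0233,0,0.06],
  [0,0,0.0388,-0.1367,0.0467,0,0.06],
  [0,0,0.0583,-0.2033,0.07,0,0.06],
  [0,0,0.0775,-0.2717,0.0933,0,0.06],
  [0,0,0.097,-0.34,0.115,0,0.06],
  [0,0,0.1163,-0.4083,0.1383,0,0.06],
  [0,0,0.1163,-0.4083,0.1383,0,0.06],
  [0,0,0.1163,-0.4083,0.1383,0,0.06],
])

```text
clock: 3.1
eef_pos: [549.3, -268.5, 289.6]
tcp_rot: [-3.14, -0.0, 1.127]
contact_force: [-0.1, -0.7, -0.3]
opening: 0.701
grasp_force: 0.0
```

In the tool's units: 0.108 m / 0.6 = 0.18, 0.08 m / 0.6 = 0.1333.

Call:
move_arm([
  [0,0,0,0,0,0.0667,0.06],
  [0,0,0,0,0,0.1333,0.06],
  [0,0,0,0,0,0.18,0.06],
  [0,0,0,0,0,0.18,0.06],
  [0,0,0,0,0,0.18,0.01],
  [0,0,0,0,0,0.18,0.01],
  [0,0,0,0,0,0.18,0.01],
  [0,0,0,0,0,0.18,0.01],
], grip_force=20)

```text
clock: 4.1
eef_pos: [550.6, -269.2, 183.8]
tcp_rot: [3.139, -0.0, 1.127]
contact_force: [0.4, 1.2, 7.4]
opening: 0.202
grasp_force: 22.0
```

```bash
python3 - <<'E'
from p import *
s=sensors.sense();print(s["eef_pos"],s["tcp_rot"],s["contact_force"],s["opening"]*85.4,s["grasp_force"])
im,d=grab_frame("top");cv2.imwrite("pics/t1.png",cv2.resize(im[130:230,270:400,::-1],None,fx=5,fy=5,interpolation=cv2.INTER_CUBIC))
plan((550.1,-268.4,181.5,1.127),[kn(1.05-i*1.07/16,181.5,85,.01) for i in range(1,17)])
E
```

```text
[ 550.63080973 -269.22691181  183.78580841] [ 3.13930775e+00 -2.42790955e-04  1.12674232e+00] [0.43715497 1.21239169 7.39712663] 17.267551254195915 22.002159655094147
[ [0.0, -0.0, 0.0669, 0.0002, -0.0056, -0.0, 0.01],
 [0.0, -0.0, 0.1338, 0.0008, -0.0113, -0.0, 0.01],
 [0.0, -0.0, 0.2006, 0.0017, -0.0169, -0.0, 0.01],
 [0.0, -0.0, 0.2675, 0.003, -0.0224, -0.0, 0.01],
 [0.0, -0.0, 0.3344, 0.0047, -0.0279, -0.0, 0.01],
 [-0.0, -0.0, 0.4012, 0.0068, -0.0332, -0.0, 0.01],
 [0.0, -0.0, 0.4681, 0.0092, -0.0383, -0.0, 0.01],
 [0.0, -0.0, 0.535, 0.0119, -0.0433, -0.0, 0.01] ]  -> [516.101, -239.055, 181.5, 0.592]
[ [0.0, -0.0, 0.0669, 0.0002, -0.0057, -0.0, 0.01],
 [-0.0, -0.0, 0.1338, 0.0008, -0.0113, -0.0, 0.01],
 [0.0, -0.0, 0.2006, 0.0017, -0.0169, -0.0, 0.01],
 [0.0, -0.0, 0.2675, 0.003, -0.0225, -0.0, 0.01],
 [0.0, -0.0, 0.3344, 0.0047, -0.0279, -0.0, 0.01],
 [0.0, -0.0, 0.4012, 0.0068, -0.0332, -0.0, 0.01],
 [-0.0, -0.0, 0.4681, 0.0091, -0.0384, -0.0, 0.01],
 [-0.0, -0.0, 0.535, 0.0119, -0.0433, -0.0, 0.01] ]  -> [501.774, -196.466, 181.5, 0.057]
```

View pics/t1.png

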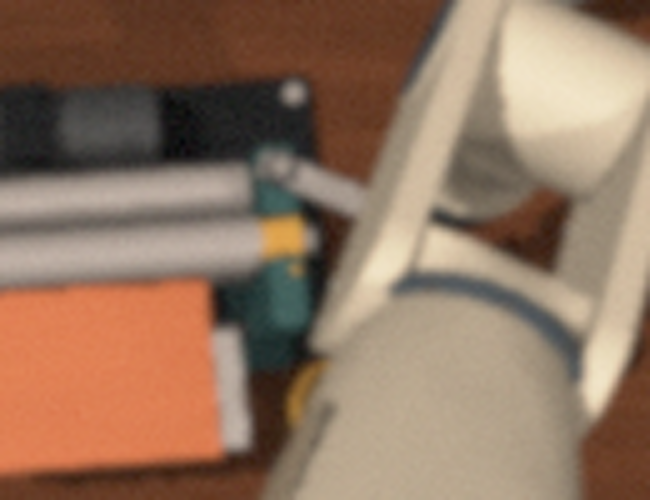

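The knob is held: the opening is 17 mm and the arm hides the knob in this view. There is a small upward force, so I'll ease up 3 mm and follow the arc.

In the tool's units: -0.043 m / 0.6 = -0.0717, -0.003 m / 0.6 = -0.005, 0.535 rad / 4 = 0.1338.

Call:
move_arm([
  [0,0,0.0168,0,-0.01,-0.005,0.01],
  [0,0,0.0335,0.0017,-0.0183,-0.005,0.01],
  [0,0,0.05,0.0033,-0.0283,-0.005,0.01],
  [0,0,0.0668,0.005,-0.0367,-0.005,0.01],
  [0,0,0.0835,0.0083,-0.0467,-0.005,0.01],
  [0,0,0.1003,0.0117,-0.055,-0.005,0.01],
  [0,0,0.117,0.015,-0.0633,-0.005,0.01],
  [0,0,0.1338,0.02,-0.0717,-0.005,0.01],
])

```text
clock: 5.15
eef_pos: [514.3, -240.0, 184.2]
tcp_rot: [-3.14, 0.003, 0.59]
contact_force: [-3.7, -5.5, -7.1]
opening: 0.203
grasp_force: 21.2
```

In the tool's units: -0.043 m / 0.6 = -0.0717, 0.003 m / 0.6 = 0.005, 0.535 rad / 4 = 0.1338.

Call:
move_arm([
  [0,0,0.0168,0,-0.01,0,0.01],
  [0,0,0.0335,0.0017,-0.0183,0,0.01],
  [0,0,0.05,0.0033,-0.0283,0,0.01],
  [0,0,0.0668,0.005,-0.0367,0,0.01],
  [0,0,0.0835,0.0083,-0.0467,0,0.01],
  [0,0,0.1003,0.0117,-0.055,0,0.01],
  [0,0,0.117,0.015,-0.0633,0,0.01],
  [0,0,0.1338,0.02,-0.0717,0,0.01],
])

```text
clock: 6.15
eef_pos: [498.8, -197.0, 184.1]
tcp_rot: [-3.14, 0.007, 0.054]
contact_force: [-9.9, -3.1, -4.8]
opening: 0.205
grasp_force: 21.6
```

In the tool's units: -0.11 m / 0.6 = -0.1833, -0.07 m / 0.6 = -0.1167.

Call:
move_arm([
  [0,0,0,0,-0.0033,0,0.01],
  [0,0,0,0,-0.0033,0,0.01],
  [0,0,0,0,-0.0033,0,0.045],
  [0,0,0,0,-0.0033,0,0.045],
  [0,0,0,0,-0.0033,0,0.045],
  [0,0,0,0,-0.0033,-0.05,0.045],
  [0,0,0,0,-0.0033,-0.1167,0.045],
  [0,0,0,0,-0.0033,-0.1833,0.06],
])

```text
clock: 7.15
eef_pos: [502.0, -195.1, 296.6]
tcp_rot: [-3.141, -0.0, 0.057]
contact_force: [0.7, 0.3, 0.7]
opening: 0.696
grasp_force: 0.0
```

```bash
python3 - <<'E'
from p import *
s=sensors.sense();print(s["eef_pos"],s["tcp_rot"],s["contact_force"],s["opening"])
im,d=grab_frame("side");cv2.imwrite("pics/s2.png",cv2.resize(im[130:300,190:360,::-1],None,fx=3.5,fy=3.5,interpolation=cv2.INTER_CUBIC))
k=blob(im,"or",(265,235,310,275));print(k[:2],onplane("side",*k[0],194),"shut:",kn(0)[:2])
b=blob(im,"red",(255,150,280,175));print(b[:2],onplane("side",*b[0],219))
B=O+M@[-20+130*np.sin(.419),205];print("ball model",B)
plan((*s["eef_pos"],s["tcp_rot"][2]),[(500,-100,310,.6,.084),(B[0],B[1],310,YAW+np.pi/2,.084)])
E
```

```text
[ 502.04547195 -195.06443375  296.58330783] [-3.14145662e+00 -1.14943517e-04  5.70332002e-02] [0.72850983 0.31729694 0.67273228] 0.6959431360129417
(array([266.3, 237.8]), array([265, 237,   4,   3,  10], dtype=int32)) [ 500.25288648 -191.68161836  194.        ] shut: (np.float64(501.8878721439785), np.float64(-198.16213236768425))
(array([255.5, 191.5]), array([     0,      0,    512,    384, 196608], dtype=int32)) [485.89885401  -3.2382196  219.        ]
ball model [548.02326981 151.42261595]
[ [0.0, 0.0, -0.1357, 0.0008, -0.0238, -0.0034, 0.084],
 [-0.0, 0.0, -0.2715, 0.0017, -0.0475, -0.0067, 0.084],
 [0.0, 0.0, -0.4072, 0.0025, -0.0713, -0.0101, 0.084],
 [0.0, 0.0, -0.543, 0.0034, -0.095, -0.0134, 0.084],
 [0.0, 0.0, -0.6739, 0.0112, -0.1261, -0.0134, 0.084],
 [-0.0, 0.0, -0.8049, 0.0189, -0.1571, -0.0134, 0.084],
 [-0.0, 0.0, -0.9359, 0.0267, -0.1881, -0.0134, 0.084],
 [-0.0, 0.0, -1.0669, 0.0345, -0.2192, -0.0134, 0.084] ]  -> [524.012, 25.711, 310.0, 1.124]
[ [0.0, 0.0, -0.131, 0.0309, -0.0082, -0.0, 0.084],
 [0.0, 0.0, -0.2619, 0.0619, -0.0163, -0.0, 0.084],
 [0.0, 0.0, -0.3929, 0.0928, -0.0245, -0.0, 0.084],
 [0.0, 0.0, -0.5239, 0.1237, -0.0327, -0.0, 0.084] ]  -> [548.023, 151.423, 310.0, 1.648]
```

View pics/s2.png

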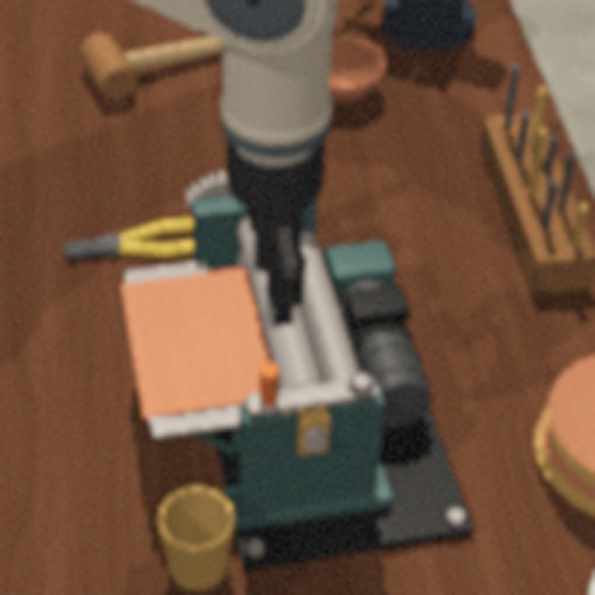

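The keeper bar now lies shut along the right frame, with the knob at (268,384) in the crop, close to the model's shut position. On to the lever ball.

In the tool's units: -0.219 m / 0.6 = -0.365, -0.188 m / 0.6 = -0.3133, -1.067 rad / 4 = -0.2668.

Call:
move_arm([
  [0,0,-0.034,0.0017,-0.04,-0.005,0.084],
  [0,0,-0.068,0.0033,-0.08,-0.0117,0.084],
  [0,0,-0.1018,0.005,-0.1183,-0.0167,0.084],
  [0,0,-0.1358,0.005,-0.1583,-0.0217,0.084],
  [0,0,-0.1685,0.0183,-0.21,-0.0217,0.084],
  [0,0,-0.2013,0.0317,-0.2617,-0.0217,0.084],
  [0,0,-0.234,0.045,-0.3133,-0.0217,0.084],
  [0,0,-0.2668,0.0567,-0.365,-0.0217,0.084],
], grip_force=50)

```text
clock: 8.2
eef_pos: [523.8, 26.5, 308.4]
tcp_rot: [3.141, -0.0, 1.128]
contact_force: [1.0, -0.9, -0.2]
opening: 0.985
grasp_force: 0.0
```

In the tool's units: 0.124 m / 0.6 = 0.2067, 0.093 m / 0.6 = 0.155, -0.524 rad / 4 = -0.131.

Call:
move_arm([
  [0,0,-0.0328,0.0517,-0.0133,0,0.084],
  [0,0,-0.0655,0.1033,-0.0267,0,0.084],
  [0,0,-0.0983,0.155,-0.04,0,0.084],
  [0,0,-0.131,0.2067,-0.055,0,0.084],
  [0,0,-0.131,0.2067,-0.055,0,0.084],
  [0,0,-0.131,0.2067,-0.055,0,0.084],
])

```text
clock: 8.95
eef_pos: [547.2, 151.1, 308.1]
tcp_rot: [-3.141, 0.0, 1.647]
contact_force: [0.1, 0.1, 0.1]
opening: 0.983
grasp_force: 0.0
```

```bash
python3 - <<'E'
from p import *
s=sensors.sense();print(s["eef_pos"],s["tcp_rot"],s["contact_force"],s["opening"])
im,d=grab_frame("top");np.savez("top3.npz",im=im,d=d)
k=blob(im,"or",(300,150,360,200));print("knob",k[:2],onplane("top",*k[0],208),"shut:",kn(0)[:2])
P=cloud("top",d);c=P[k[2]];print(np.median(c,0))
t=np.load("top0.npz");P=cloud("top",t["d"]).reshape(-1,3);Q=P.copy();Q[:,:2]=(P[:,:2]-O)@M
q=Q[(abs(Q[:,0])<140)&(Q[:,1]>165)&(Q[:,1]<240)&(Q[:,2]>100)]
for x in range(-120,100,20):
    g=q[(q[:,0]>=x)&(q[:,0]<x+20)]
    if len(g):print(x,len(g),"zmax",g[:,2].max().round(),"y",g[:,1].min().round(),g[:,1].max().round())
im,d=grab_frame("side")
b=blob(im,"red",(250,145,290,185));print(b[:2],onplane("side",*b[0],219))
cv2.imwrite("pics/s3.png",cv2.resize(im[110:260,190:340,::-1],None,fx=4,fy=4,interpolation=cv2.INTER_CUBIC))
E
```

```text
[547.18766765 151.14979989 308.11674028] [-3.14131103e+00  3.31252655e-04  1.64686498e+00] [0.08730721 0.13319627 0.08813392] 0.9828943375490196
knob (array([329.875, 185.875]), array([329, 185,   3,   3,   8], dtype=int32)) [ 498.83734117 -198.81013387  208.        ] shut: (np.float64(501.8878721439785), np.float64(-198.16213236768425))
[ 498.13326612 -198.4670779   210.25198965]
-80 4 zmax 133.0 y 185.0 192.0
-60 25 zmax 153.0 y 186.0 200.0
-40 72 zmax 161.0 y 165.0 216.0
-20 69 zmax 162.0 y 167.0 215.0
0 97 zmax 236.0 y 165.0 213.0
20 91 zmax 240.0 y 167.0 220.0
40 41 zmax 235.0 y 165.0 216.0
60 3 zmax 141.0 y 168.0 179.0
(array([267.62745098, 161.23529412]), array([264, 158,   8,   8,  51], dtype=int32)) [546.85995159 156.49616142 219.        ]
```

View pics/s3.png

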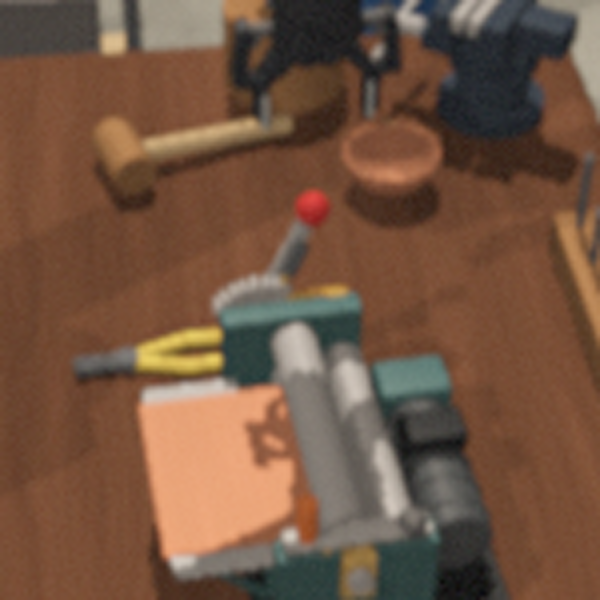

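The keeper knob measures (499,-199), which is the shut position within 3 mm. The fingers hang centred over the ball, which is at (313,208) in the crop. Next I'll descend and grip it.

In the tool's units: 0.107 m / 0.6 = 0.1783, 0.08 m / 0.6 = 0.1333.

Call:
move_arm([
  [0,0,0,0,0,0.0667,0.084],
  [0,0,0,0,0,0.1333,0.084],
  [0,0,0,0,0,0.1783,0.084],
  [0,0,0,0,0,0.1783,0.06],
  [0,0,0,0,0,0.1783,0.04],
  [0,0,0,0,0,0.1783,0.02],
  [0,0,0,0,0,0.1783,0.02],
  [0,0,0,0,0,0.1783,0.02],
], grip_force=50)

```text
clock: 10.05
eef_pos: [546.7, 151.3, 203.3]
tcp_rot: [-3.141, -0.0, 1.648]
contact_force: [-8.4, -2.4, 11.8]
opening: 0.345
grasp_force: 48.3
```

```bash
cat >> p.py <<'E'
LP=O+M@[-20,205]
def lv(a,dx=0,dz=0,op=.02):
    t=a-.419;x,y=LP+M@[-130*np.sin(t)+dx,0];return (x,y,100+130*np.cos(t)-18+dz,YAW+np.pi/2,op)
E
python3 - <<'E'
from p import *
s=sensors.sense();print(s["eef_pos"],s["tcp_rot"],s["contact_force"],s["opening"]*85.4,s["grasp_force"],lv(0))
a0=lv(0)
plan(a0[:4],[lv(a) for a in np.arange(1,17)*.87/16])
E
```

```text
[546.71029609 151.25115868 203.29965871] [-3.14102497e+00 -4.90260281e-05  1.64770469e+00] [-8.36187409 -2.41885605 11.80801943] 29.467068377342002 48.296829177998006 (np.float64(548.023269810334), np.float64(151.42261595183658), np.float64(200.75451173988682), 1.6477963267948965, 0.02)
[ [0.0, 0.0, 0.0, 0.0, -0.0065, -0.0027, 0.02],
 [0.0, 0.0, 0.0, -0.0, -0.0132, -0.005, 0.02],
 [0.0, 0.0, 0.0, -0.0, -0.02, -0.007, 0.02],
 [0.0, 0.0, 0.0, -0.0, -0.0269, -0.0086, 0.02],
 [0.0, 0.0, 0.0, 0.0, -0.0338, -0.0098, 0.02],
 [0.0, 0.0, 0.0, 0.0, -0.0408, -0.0107, 0.02],
 [0.0, 0.0, 0.0, -0.0, -0.0479, -0.0111, 0.02],
 [0.0, 0.0, 0.0, -0.0, -0.055, -0.0112, 0.02] ]  -> [493.216, 147.194, 211.983, 1.648]
[ [0.0, 0.0, 0.0, -0.0, -0.0071, 0.0003, 0.02],
 [0.0, 0.0, 0.0, 0.0, -0.0141, 0.001, 0.02],
 [0.0, 0.0, 0.0, -0.0, -0.0211, 0.0021, 0.02],
 [0.0, 0.0, 0.0, 0.0, -0.028, 0.0035, 0.02],
 [0.0, 0.0, 0.0, -0.0, -0.0348, 0.0053, 0.02],
 [0.0, 0.0, 0.0, 0.0, -0.0415, 0.0075, 0.02],
 [0.0, 0.0, 0.0, -0.0, -0.0481, 0.0101, 0.02],
 [0.0, 0.0, 0.0, 0.0, -0.0546, 0.013, 0.02] ]  -> [438.795, 142.995, 199.002, 1.648]
```

In the tool's units: -0.055 m / 0.6 = -0.0917, -0.048 m / 0.6 = -0.08.

Call:
move_arm([
  [0,0,0,0,-0.01,-0.005,0.02],
  [0,0,0,0,-0.0217,-0.0083,0.02],
  [0,0,0,0,-0.0333,-0.0117,0.02],
  [0,0,0,0,-0.045,-0.015,0.02],
  [0,0,0,0,-0.0567,-0.0167,0.02],
  [0,0,0,0,-0.0683,-0.0183,0.02],
  [0,0,0,0,-0.08,-0.0183,0.02],
  [0,0,0,0,-0.0917,-0.0183,0.02],
])

```text
clock: 11.05
eef_pos: [500.5, 148.2, 218.1]
tcp_rot: [3.122, -0.002, 1.648]
contact_force: [12.0, -2.1, 21.6]
opening: 0.34
grasp_force: 53.1
```

```bash
python3 - <<'E'
from p import *
s=sensors.sense();print(s["eef_pos"],s["contact_force"],s["opening"]*85.4,s["grasp_force"],lv(.435))
im,d=grab_frame("side")
b=blob(im,"red",(220,135,300,200));print(b[:2],onplane("side",*b[0],230))
cv2.imwrite("pics/s4.png",cv2.resize(im[110:230,190:310,::-1],None,fx=4,fy=4,interpolation=cv2.INTER_CUBIC))
E
```

```text
[500.47016322 148.15215386 218.11800484] [11.99007881 -2.10486357 21.59860539] 29.01457100425813 53.08157980442047 (np.float64(493.2161058955642), np.float64(147.19410407633967), np.float64(211.98336035498363), 1.6477963267948965, 0.02)
(array([255.78, 160.36]), array([253, 157,   7,   8,  50], dtype=int32)) [502.76522721 152.48295002 230.        ]
```

View pics/s4.png

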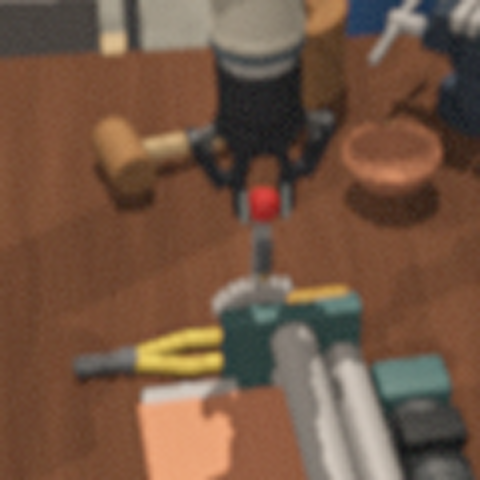

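The ball sits between the pads at about (265,203) in the crop, with the lever nearly upright. The tool lags its command by several mm, so I'll hold briefly to see where it settles.

Call:
move_arm([
  [0,0,0,0,0,0,0.02],
  [0,0,0,0,0,0,0.02],
  [0,0,0,0,0,0,0.02],
])

```text
clock: 11.48
eef_pos: [499.8, 148.1, 218.0]
tcp_rot: [3.124, -0.002, 1.649]
contact_force: [9.9, -2.8, 20.6]
opening: 0.339
grasp_force: 53.1
```

The lever ball is rolling on the back pad, and that is what pushes the tool up. From here I'll tilt the tool with the lever, rotating rigidly about its pivot.

In the tool's units: -0.039 m / 0.6 = -0.065, -0.02 m / 0.6 = -0.0333, -0.36 rad / 4 = -0.09.

Call:
move_arm([
  [-0.0113,0,0,0,-0.0083,0,0.02],
  [-0.0225,0,0,0,-0.0167,0.0017,0.02],
  [-0.0338,0,0,0,-0.025,0.0017,0.02],
  [-0.045,0,0,0,-0.0333,0.0033,0.02],
  [-0.0563,0,0,0,-0.0417,0.005,0.02],
  [-0.0675,0,0,0,-0.05,0.0083,0.02],
  [-0.0788,0,0,0,-0.0583,0.01,0.02],
  [-0.09,0,0,0,-0.065,0.0133,0.02],
])

```text
clock: 12.48
eef_pos: [461.4, 145.6, 213.3]
tcp_rot: [2.76, -0.002, 1.65]
contact_force: [-11.4, -19.7, 59.9]
opening: 0.34
grasp_force: 56.5
```

```bash
cat > look.py <<'E'
from p import *
import sys
s=sensors.sense();print(s["eef_pos"],s["tcp_rot"],s["contact_force"],s["opening"]*85.4,s["grasp_force"])
R=Ro.from_euler("xyz",s["tcp_rot"]).as_matrix();p=s["eef_pos"]
rel=p-np.array([*LP,100]);mx=M.T@rel[:2]
print("tcp machine x,y,z about pivot",mx,rel[2],"tool tilt",np.arctan2(*(M.T@-R[:2,2])[:1],-R[2,2]))
for off in(12,16,19):
    b=p-R[:,2]*off-np.array([*LP,100]);x=(M.T@b[:2])[0];print(off,"ang",.419+np.arctan2(-x,b[2]),"r",np.hypot(x,b[2]))
im,d=grab_frame("side")
b=blob(im,"red",(215,135,300,205));print(b[:2])
for a in np.arange(.3,1.1,.05):
    pass
o,dd=ray("side",*b[0])  # cut with lever plane (machine y=205)
n=M@[0,1];t=(n@(LP-o[:2]))/(n@dd[:2]);q=o+t*dd;x=(M.T@(q[:2]-LP))[0];print("cam ball",x,q[2],"ang",.419+np.arctan2(-x,q[2]-100),"r",np.hypot(x,q[2]-100))
cv2.imwrite(f"pics/{sys.argv[1]}.png",cv2.resize(im[110:230,190:310,::-1],None,fx=4,fy=4,interpolation=cv2.INTER_CUBIC))
E
python3 look.py s5; python3 - <<'E'
from p import *
# calibrate: ball at rest seen earlier at (267.63,161.24), later at (255.78,160.36)
for uv in((267.63,161.24),(255.78,160.36)):
    o,dd=ray("side",*uv);n=M@[0,1];t=(n@(LP-o[:2]))/(n@dd[:2]);q=o+t*dd;x=(M.T@(q[:2]-LP))[0];print(x,q[2],"ang",.419+np.arctan2(-x,q[2]-100),np.hypot(x,q[2]-100))
E
```

```text
[461.35896348 145.59900741 213.34348095] [ 2.76040622e+00 -2.09528602e-03  1.64978071e+00] [-11.43396992 -19.71540318  59.93523469] 29.00351256565272 56.450650691986084
tcp machine x,y,z about pivot [-33.96536094   0.86020637] 113.34348094768444 tool tilt -0.38118292756286964
12 ang 0.7184333827492322 r 130.27906920484943
16 ang 0.7208661132899766 r 134.2660936256292
19 ang 0.7225979050021603 r 137.25685689522842
(array([242.88888889, 163.08888889]), array([240, 159,   7,   9,  45], dtype=int32))
cam ball -40.45569678802812 228.01720998462235 ang 0.725086335466972 r 134.25747448411119
51.04327195113897 223.10526182444187 ang 0.025944567611974723 133.2678547150149
7.057634773208165 233.59976364390502 ang 0.36622235730161407 133.78604955038952
```

The ball angle is about 0.71 rad, so the lever is past click three. The wrist is loaded along the tool by 60 N, so I'll relieve that before going on.

In the tool's units: -0.004 m / 0.6 = -0.0067, -0.002 m / 0.6 = -0.0033.

Call:
move_arm([
  [0,0,0,0,0,-0.0033,0.02],
  [0,0,0,-0.0017,0,-0.0067,0.02],
  [0,0,0,-0.0017,0,-0.0067,0.02],
])

```text
clock: 12.9
eef_pos: [456.8, 145.2, 212.9]
tcp_rot: [2.77, -0.004, 1.648]
contact_force: [1.9, 3.5, 14.9]
opening: 0.346
grasp_force: 52.3
```

```bash
python3 look.py s6
```

```text
[456.84038884 145.1557064  212.9011118 ] [ 2.76977587 -0.00442556  1.64804436] [ 1.89001466  3.53194129 14.94977089] 29.58594767579917 52.28388726711273
tcp machine x,y,z about pivot [-38.50464733   0.76580542] 112.90111179781658 tool tilt -0.37181913295201513
12 ang 0.7516195744194958 r 131.27624741336635
16 ang 0.7527783899873555 r 135.2732299462132
19 ang 0.7536035351065387 r 138.27108002456006
(array([241.85106383, 163.53191489]), array([239, 160,   7,   8,  47], dtype=int32))
cam ball -44.30563149977761 226.54231134821634 ang 0.7557862069810333 r 134.0744030154265
```

View pics/s6.png

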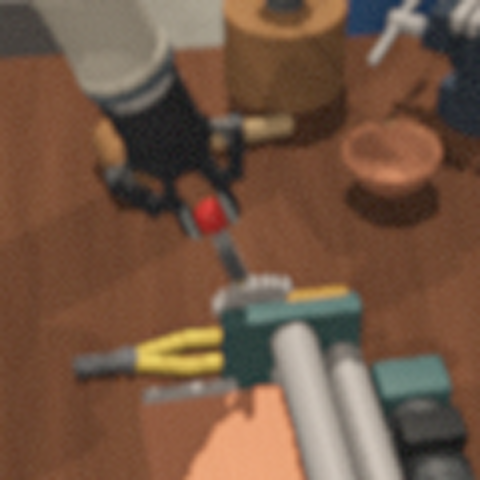

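The pads still enclose the ball at (210,215) in the crop. The lever is at about 0.74–0.75 rad and the load is down to 15 N. I'll step towards the fourth click.

In the tool's units: -0.012 m / 0.6 = -0.02, -0.009 m / 0.6 = -0.015, -0.075 rad / 4 = -0.0188.

Call:
move_arm([
  [-0.0063,0,0,0,-0.005,0,0.02],
  [-0.0125,0,0,0,-0.01,0,0.02],
  [-0.0188,0,0,0,-0.015,0,0.02],
  [-0.025,0,0,0,-0.02,0,0.02],
  [-0.025,0,0,0,-0.02,0,0.02],
  [-0.025,0,0,0,-0.02,0,0.02],
])

```text
clock: 13.7
eef_pos: [445.4, 144.4, 208.5]
tcp_rot: [2.67, -0.004, 1.649]
contact_force: [3.6, 1.6, 13.9]
opening: 0.342
grasp_force: 52.0
```

```bash
python3 look.py s7
```

```text
[445.42634121 144.3807515  208.52415428] [ 2.67033717 -0.00426074  1.64890108] [ 3.58475077  1.58211316 13.871907  ] 29.21342910887205 51.99747383594513
tcp machine x,y,z about pivot [-49.94448731   0.87116018] 108.52415427929782 tool tilt -0.4712551765895277
12 ang 0.853961315741355 r 131.45643440308817
16 ang 0.8550328413599355 r 135.45384104622605
19 ang 0.8557958798015579 r 138.4519929340972
(array([238.25      , 165.11363636]), array([235, 161,   8,   9,  44], dtype=int32))
cam ball -57.69124811340562 221.2118670703154 ang 0.8632262597005619 r 134.24081654830002
```

In the tool's units: -0.003 m / 0.6 = -0.005, -0.0015 m / 0.6 = -0.0025, -0.025 rad / 4 = -0.0063.

Call:
move_arm([
  [-0.003,0,0,0,-0.0025,0,0.02],
  [-0.0063,0,0,0,-0.005,0,0.02],
  [-0.0063,0,0,0,-0.005,0,0.02],
  [-0.0063,0,0,0,-0.005,0,0.02],
])

```text
clock: 14.25
eef_pos: [442.9, 144.2, 207.4]
tcp_rot: [2.645, -0.004, 1.649]
contact_force: [4.4, 0.7, 12.9]
opening: 0.34
grasp_force: 52.0
```

```bash
python3 look.py s8; python3 - <<'E'
from p import *
im,d=grab_frame("top")
k=blob(im,"or",(300,150,360,200));print("knob",k[:2],onplane("top",*k[0],208),"shut",kn(0)[:2])
E
```

```text
[442.9324794  144.18470394 207.37764829] [ 2.64515351 -0.00433419  1.6488987 ] [ 4.44714762  0.6661512  12.87017945] 29.05953108386565 51.9909006357193
tcp machine x,y,z about pivot [-52.44604047   0.86753118] 107.37764829035021 tool tilt -0.4964391329404182
12 ang 0.8771859693917567 r 131.49146795006735
16 ang 0.878315023384199 r 135.48859048085768
19 ang 0.8791190416915877 r 138.48653999860517
(array([237.44186047, 165.58139535]), array([234, 162,   8,   8,  43], dtype=int32))
cam ball -60.71920600382501 219.49291037951537 ang 0.8891389058710852 r 134.03498650987297
knob (array([330.15, 186.25]), array([328, 184,   5,   5,  20], dtype=int32)) [ 497.56200776 -199.70051038  208.        ] shut (np.float64(501.8878721439785), np.float64(-198.16213236768425))
```

View pics/s8.png

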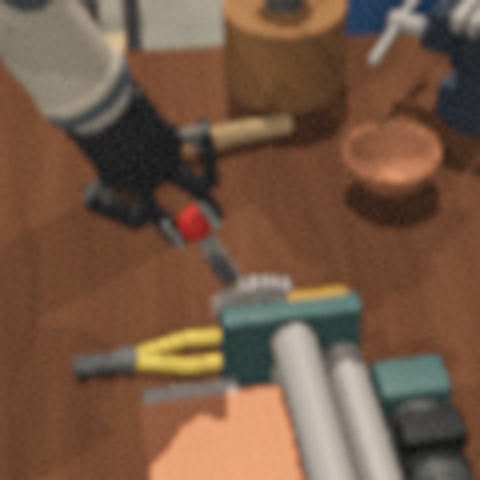

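The ball is firmly between the pads at (193,222) in the crop and the lever is at 0.87–0.88 rad. The tangential pull is about 9.5 N, which is what it should be just past the fourth notch. I'll hold for a second to check for creep.

Call:
move_arm([
  [0,0,0,0,0,0,0.02],
  [0,0,0,0,0,0,0.02],
  [0,0,0,0,0,0,0.02],
  [0,0,0,0,0,0,0.02],
  [0,0,0,0,0,0,0.02],
  [0,0,0,0,0,0,0.02],
  [0,0,0,0,0,0,0.02],
  [0,0,0,0,0,0,0.02],
])

```text
clock: 15.35
eef_pos: [443.0, 144.2, 207.4]
tcp_rot: [2.645, -0.004, 1.649]
contact_force: [4.4, 0.1, 13.4]
opening: 0.343
grasp_force: 52.1
```

```bash
python3 -c "
from rig import order
print(order.sign_off())"
```

```text
the job is handed in; nothing more can be done
None
```

The keeper is snapped shut and the gripper is holding the pinch lever on the fourth click, at about 0.87 rad by tool pose and camera; I've handed the job in at 15 s on the robot's clock, and no verdict came back.

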